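# Push the row of bushes home and shut the keeper

### The arm

A 6-joint arm with a two-finger parallel gripper is mounted at the origin on a cart in front of the work surface, level with it; the furniture and walls round the work are solid. World frame = base frame: x ahead of the robot, y to its left, z up, the work surface at z = 0. Lengths are in m, angles in rad, forces in N, time in s.
With the tool pointing down it reaches from about 0.35 to 0.925 m from the base axis. Payload 6.4 kg.
Tool frame: the origin (TCP) lies midway between the tips of the shut fingers; the grasp point (between the pads) lies 19 mm behind it; z points along the fingers, y is the line along which they close (so a half turn about z gives the same grasp; the last joint's range is limited). The gripper opens to 94 mm and grips with 3 to 60 N. Pads are 16 mm wide; open, the fingers measure 119 mm over their backs; the gripper's body (75 mm by 177 mm) begins 78 mm behind the grasp point.
Start: joints at [-1.499, 0.245, 1.558, -0, 1.339, -0.174], TCP at [0.158, -0.63, 0.205] pointing down, gripper open.
Joint ranges: [-3.13, 3.13], [-1.02, 2.26], [0.13, 2.54], [-0.95, 4.09], [0.21, 2.88], [-2.74, 2.74]. Speed limits (rad/s): [2.57, 2.57, 3.14, 3.14, 3.14, 3.14].

### API

Orientations are given as [roll, pitch, yaw] about the fixed x, y, z axes, in that order (R = Rz(yaw) Ry(pitch) Rx(roll)).
In Python, from bench import r gives the robot as it stands.
- The arm moves only by the tool apply_moves, never from a script. Its argument "targets" is a list of rows, each a list of 6 numbers: the shift along the tool's x, y, z in mm, then the turn, a rotation vector about the tool's x, y, z in degrees. A call has 1 to 10 rows; each row shifts and turns the commanded pose from where the row before left it, along the tool's axes as they then stand; what a row does not reach is not made up. A row lasts 1/8 s, in which the tool goes at most 62.5 mm and 10.7 degrees, less where a joint would pass 70% of its speed; a pose out of reach is approached as far as the arm can. A call is refused whole if a number of a shift passes 62.5 or a number of a turn 10.7, either way. A call with a gripper value outside its range is refused whole. "hand" is the opening in per cent of the stroke, from 0 (shut) to 100 (fully open), set as the call begins (left out, the last holds). The fingers move at their own pace and stop on an object; "grip_force" is the grip in N (left out, the last holds). Time passes only in rows, so rows that do not move let the fingers close. It gives the time, the measured TCP pose, the force, the opening and the grip force at its end, in the units of the state.
- r.get_state(): the state, without advancing time (a new reading comes with each control period).
- r.snapshot(name): name is "side" or "top" or "wrist"; returns a dict with "color" (480x640x3 uint8, red, green, blue), "vertical_fov" (degrees; the focal length in pixels is half the picture's height over the tangent of half this angle, whatever the lens; pixels are square), "cx", "cy" (the principal point, pixels), "origin" and "attitude" of the camera in the world. Camera axes: x right, y down, z forward; pixel columns grow to the right and rows downward; lengths in m; the calibration is good to about 2 mm. A picture is of the moment at which its call begins. There is no depth.
- r.hand_in(): hands the job in; it is judged then, once.
The state is a dict: "clock": time; "joints": joint angles; "qd": joint speeds; "effort": joint torques, N m; "tool_pos": TCP position; "tool_rot": TCP orientation; "force": force on the tool from outside, world axes, zero at the start; "ft_torque": the same for the moment, N m; "grip_width": finger opening in m; "gripper_force": force on a finger pad.
Only numpy, scipy, OpenCV 4.12 (cv2) and the standard library are available. Lean on these libraries where they do the work, as an engineer would, in place of code of your own. Each camera call takes 0.05 s, during which the arm holds its last target. There are 200 camera calls.

### The job

Push the row of four bronze bushes along the loading rail, all together as one touching row, until the first is right up against the end stop; then push the keeper by its upright knob fully shut behind the last bush, and leave everything clear. Only push with the fingertips: pick nothing up, keep the bushes upright in the channel, and do not disturb the loose parts standing beside the rail.

Things in the scene. Friction and masses are not known exactly. Their poses are not given: they have to be found in the camera images.
- rail: aluminium loading rail screwed to the bench (fixed; place and yaw differ each time). Origin on the bench under the channel's centre line, z up, +x along the channel to the end stop. Channel: floor 8 mm above the bench, 35 mm wide, open above, x -150 mm (open end) to +150 mm. Side walls 8 mm thick, tops 14 mm above the bench, so the bushes (tops 30 mm above the bench) stand 16 mm proud of them.
- stop_face (a point): middle of the end stop's flat face, 21 mm above the bench, at x = 150 mm, y = 0 in the rail's frame. The steel stop block runs from there 22 mm on along +x, is 51 mm wide, its top 34 mm above the bench (38 mm with its screw heads).
- keeper_guide (a point): top centre of the keeper's guide block, 31 mm above the bench (35 mm with its screw heads), at x = 14 mm, y = -49 mm in the rail's frame; the block is 32 mm along x, 18 mm along y and stands beside the channel on the rail's -y side.
- bush_1: bronze bush, yellow metal cylinder with a bore, 32 mm diameter, 22 mm high, about 0.09 kg, standing loose in the rail's channel; origin at the centre of its underside, z up. First of the row, nearest the end stop (its near side starts 50 to 100 mm from the stop face); against the stop its origin is at x = 134 mm in the rail's frame.
- bush_2: bronze bush, yellow metal cylinder with a bore, 32 mm diameter, 22 mm high, about 0.09 kg, standing loose in the rail's channel; origin at the centre of its underside, z up. Second of the row; x = 102 mm in the rail's frame when the row is home.
- bush_3: bronze bush, yellow metal cylinder with a bore, 32 mm diameter, 22 mm high, about 0.09 kg, standing loose in the rail's channel; origin at the centre of its underside, z up. Third of the row; x = 70 mm in the rail's frame when the row is home.
- bush_4: bronze bush, yellow metal cylinder with a bore, 32 mm diameter, 22 mm high, about 0.09 kg, standing loose in the rail's channel; origin at the centre of its underside, z up. Last of the row (rubbing along the channel it takes 2 to 8 N to push; neighbours start touching or within 1 mm), farthest from the stop, the one to push on; x = 38 mm in the rail's frame when the row is home, its rear then 3 mm clear of the keeper's blade.
- keeper (a joint): slide (m) of the keeper, a flat steel blade (x 9 to 19 mm in the rail's frame, 15.5 to 23.5 mm above the bench) that moves along the rail's +y across the channel. 0 = drawn back, nose 40 mm short of the channel's centre line; 0.060 = fully shut (hard stop), nose over the far wall. Starts at 0 to 0.006, stays where it is left; about 1.2 N moves it slowly.
- keeper_knob (a point): centre of the keeper's upright aluminium knob, 14 mm diameter, from 30.5 to 49.5 mm above the bench (this point is 40 mm above the bench), at the outer end of the blade; rail frame x = 14 mm, y = -132 mm + joint value. Pushed along the rail's +y it shuts the keeper (7 mm from the guide block when shut).
- flange_bush: bystander: steel flange bush, 36 mm diameter, 30 mm high, loose on the bench on the rail's +y side; origin at the centre of its underside.
- spindle_nose: bystander: stepped turned steel part, 40 mm diameter, 50 mm high, loose on the bench on the rail's +y side; origin at the centre of its underside.
- spacer_ring: bystander: aluminium ring, 42 mm diameter, 12 mm high, loose on the bench on the rail's -y side near the stop; origin at the centre of its underside.
Not all that is in view belongs to the job. What is shaped like the bush_1 but green or orange is not meant. Leave any orange look-alike of the bush_4 alone.

How it is judged:
By the outcome, as a careful person would: the job done as asked, in the order asked, and still so for the second after the job is handed in, with the robot touching nothing.
It also fails if it takes over 43 s, if anything falls off the work surface, if the arm or the gripper's body presses on something with over 40 N, if the wrist force passes 120 N, or if a joint passes its speed limit or range.

## Working session

There is one attempt and no reset: what is moved stays moved. The work goes in short steps, Python scripts to look and compute and a tool call to move; the robot and the scene stay as the last step left them, time stands still between calls to the robot, and variables do not carry over. Pictures are saved under pics/ and viewed, at most 10 in all, crops included, and the job is handed in when it is done.

Besides the shell and the picture viewer there is one more tool, called after ">>>" as a command line: name --pt "numbers of a row" for each row, then --argument value for the rest. apply_moves: Moves the arm, as the interface text tells. Its arguments: {"type":"object","properties":{"targets":{"type":"array"},"hand":{"type":"number"},"grip_force":{"type":"number"}},"required":["targets"]}

```bash
mkdir -p pics
cat > h.py <<'E'
import numpy as np, cv2
from bench import r
def snap(n):
    s=r.snapshot(n); return s
def ray(s,u,v):
    f=240/np.tan(np.radians(s["vertical_fov"])/2)
    A=np.array(s["attitude"])
    if A.shape!=(3,3):
        from scipy.spatial.transform import Rotation as R
        A=R.from_euler('xyz',A).as_matrix() if A.size==3 else None
    return np.array(s["origin"]),A@np.array([(u-s["cx"])/f,(v-s["cy"])/f,1])
def onz(s,u,v,z):
    o,d=ray(s,u,v); return o+d*(z-o[2])/d[2]
def proj(s,p):
    f=240/np.tan(np.radians(s["vertical_fov"])/2)
    from scipy.spatial.transform import Rotation as R
    A=np.array(s["attitude"])
    if A.shape!=(3,3): A=R.from_euler('xyz',A).as_matrix()
    c=A.T@(np.array(p)-np.array(s["origin"])); return f*c[0]/c[2]+s["cx"],f*c[1]/c[2]+s["cy"]
E
python3 - <<'E'
from h import *
import pickle
S={}
for n in("top","side"):
    s=S[n]=snap(n); print(n,s["vertical_fov"],s["cx"],s["cy"],s["origin"],s["attitude"])
    cv2.imwrite(f"pics/{n}0.png",s["color"][:,:,::-1])
pickle.dump(S,open("s0.pkl","wb"))
print(r.get_state())
E
```

```text
top 54.27789735333039 323.1364060800632 240.58070831882756 [0.43694276 0.03145554 0.89861604] [-2.98783255 -0.00813753 -1.57321757]
side 44.81724866467866 322.2639517100212 245.7674145154896 [ 0.27086109 -0.64330534  0.55433084] [-2.14079458 -0.01132427 -0.42636875]
{'clock': 0.1, 'joints': array([-1.49910253e+00,  2.45722504e-01,  1.55884278e+00, -1.01581390e-05,
        1.33869445e+00, -1.74105914e-01]), 'qd': array([-0.00019661, -0.00304034, -0.00316238, -0.00103401,  0.00063672,
       -0.00143868]), 'effort': array([ 1.97527393e-04, -4.16915452e+01, -3.15524840e+01,  6.86839619e-02,
        3.09533416e-02, -5.67058567e-05]), 'tool_pos': array([ 0.15812738, -0.62993757,  0.20449597]), 'tool_rot': array([-3.13994906e+00, -2.79052585e-04,  2.45801826e-01]), 'force': array([-0.47364263,  0.75881861, -0.85557919]), 'ft_torque': array([ 0.01030307, -0.01616808, -0.03505621]), 'gripper_force': 0.0, 'grip_width': 0.09406789097879428}
```

View pics/top0.png

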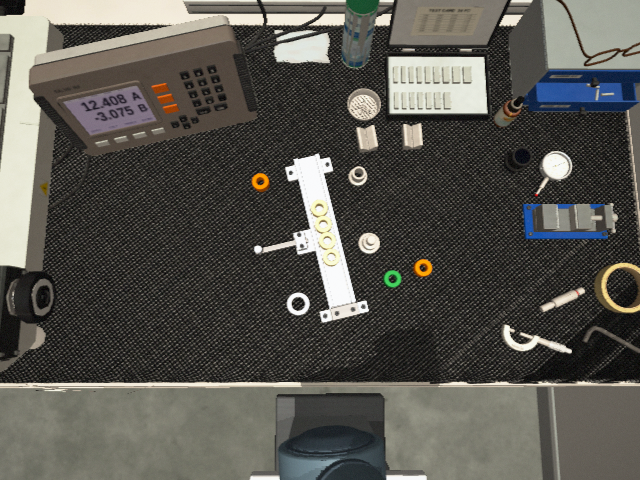

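View pics/side0.png

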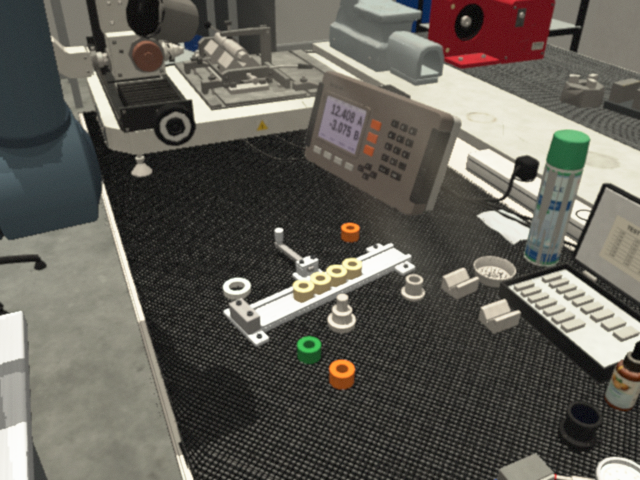

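The top view shows four yellow bushes in the channel at about (319,209), (323,225), (327,240) and (331,257). The stop is at (344,311) on the robot side and the knob at (258,250). The orange parts (260,182) and (423,268) and the green one (392,279) stand outside the rail, so they are look-alikes. bush_4 is the yellow one farthest from the stop, at (319,209). I'll confirm that in an enlarged crop and measure.

```bash
cat > m.py <<'E'
from h import *
import pickle,sys
S=pickle.load(open("s0.pkl","rb"))
t=S["top"]["color"]; c=t[140:330,240:400]
cv2.imwrite("pics/crop.png",cv2.resize(c[:,:,::-1],None,fx=3.1,fy=3.1,interpolation=cv2.INTER_CUBIC))
for n,b in(("top",(290,140,380,330)),("side",(220,220,420,345))):
    s=S[n]; im=s["color"]; hsv=cv2.cvtColor(im,cv2.COLOR_RGB2HSV)
    m=cv2.inRange(hsv,(20,50,120),(35,255,255)); k=np.zeros_like(m);k[b[1]:b[3],b[0]:b[2]]=255; m&=k
    nn,l,st,ce=cv2.connectedComponentsWithStats(m)
    for i in range(1,nn):
        if st[i,4]>25: print(n,ce[i].round(1),st[i],onz(s,*ce[i],0.03).round(4))
# white rail in top
s=S["top"];g=cv2.cvtColor(s["color"],cv2.COLOR_RGB2GRAY)
for v in list(range(182,232,8))+list(range(264,300,6)):
    row=g[v,285:375]; w=np.where(row>130)[0]+285
    print(v,w.min(),w.max())
E
python3 m.py
```

```text
top [319.9 214.9] [311 200  20  34 240] [0.6207 0.0301 0.03  ]
top [326.2 237.1] [322 235  10   6  29] [0.5782 0.0183 0.03  ]
top [324.8 246.5] [318 242  16   8  33] [0.5604 0.0211 0.03  ]
side [326.7 279.1] [ 292  258   70   44 1277] [0.5817 0.0103 0.03  ]
182 299 364
190 301 327
198 303 329
206 305 331
214 307 333
222 309 335
230 303 337
264 319 346
270 320 347
276 322 349
282 323 350
288 324 352
294 292 354
```

View pics/crop.png

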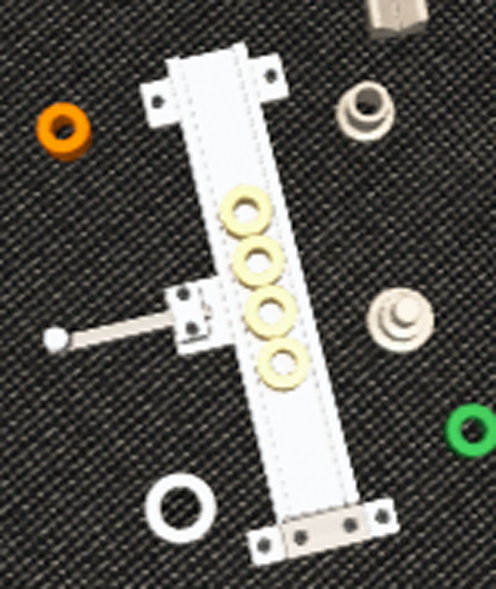

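The crop confirms it: bush_4 is the yellow bush at crop (246,210), in the channel and farthest from the stop. The knob is at (56,339), the stop face edge runs (284,520)-(355,503), and the guide top is about (190,312).

```bash
cat > m2.py <<'E'
from h import *
import pickle
S=pickle.load(open("s0.pkl","rb")); s=S["top"]
g=cv2.cvtColor(s["color"],cv2.COLOR_RGB2GRAY).astype(float)
P=[]
for v in list(range(184,224,3))+list(range(264,292,3)):
    row=g[v]
    def edge(rng):
        for u in rng:
            a,b=row[u],row[u+(1 if rng.step>0 else -1)]
            if a<130<=b: return u+(130-a)/(b-a)*(1 if rng.step>0 else -1)
    c=320+(v-212)*.25
    L=edge(range(int(c)-20,int(c),1));R=edge(range(int(c)+20,int(c),-1))
    p=onz(s,L,v,.012);q=onz(s,R,v,.012); P.append(np.r_[(p+q)[:2]/2,np.linalg.norm(p-q)])
P=np.array(P)
vx,vy,x0,y0=cv2.fitLine(P[:,:2].astype(np.float32),cv2.DIST_HUBER,0,.01,.01).ravel()
d=np.array([vx,vy]); d*=-np.sign(d[0]); n=np.array([-d[1],d[0]])
print("yaw",np.degrees(np.arctan2(d[1],d[0])),"res",np.abs((P[:,:2]-[x0,y0])@n).max(),P[:,2].mean())
C=lambda x,y,z:onz(s,240+x/3.1,140+y/3.1,z)[:2]
st=C(320,511,.034)
o0=np.array([x0,y0]); O=o0+d*((st-o0)@d-.150)
print("O",O)
for nm,x,y,z in(("b4",246,210,.03),("b3",258,261,.03),("b2",270,313,.03),("b1",283,363,.03),("knob",56,339,.0495),("guide",190,312,.031),("stop",320,511,.034),("flange",366,103,.03),("nose",406,312,.05),("ring",181,508,.012)):
    p=C(x,y,z); print(nm,p.round(4),"rail",((p-O)@d).round(4),((p-O)@n).round(4))
np.save("rail.npy",np.r_[O,d])
# side cross-check projections
Z=lambda x,y,z:proj(S["side"],np.r_[O+d*x+n*y,z])
im=S["side"]["color"][:,:,::-1].copy()[210:350,210:430]
im=cv2.resize(im,None,fx=3,fy=3,interpolation=cv2.INTER_CUBIC)
for x,y,z in((.15,.0255,.034),(.15,-.0255,.034),(.014,-.132,.0495),(-.15,.0255,.014),(-.15,-.0255,.014),(.014,-.049,.031)):
    u,v=Z(x,y,z); cv2.circle(im,(int((u-210)*3+1),int((v-210)*3+1)),3,(0,0,255),1)
cv2.imwrite("pics/sidechk.png",im)
E
python3 m2.py
```

```text
yaw -166.52135 res 0.000355673750749024 0.053884527048361254
O [0.59764741 0.0229272 ]
b4 [0.6346 0.0311] rail -0.0379 0.0007
b3 [0.6029 0.0238] rail -0.0053 0.0003
b2 [0.5708 0.0166] rail 0.0276 -0.0001
b1 [0.5403 0.0089] rail 0.059 0.0003
knob [0.5524 0.1432] rail 0.0159 -0.1275
guide [0.5713 0.065 ] rail 0.0158 -0.0471
stop [ 0.4519 -0.0124] rail 0.15 0.0004
flange [ 0.7024 -0.0434] rail -0.0864 0.0889
nose [ 0.5682 -0.0636] rail 0.0488 0.0773
ring [0.4542 0.0706] rail 0.1283 -0.0798
```

View pics/sidechk.png

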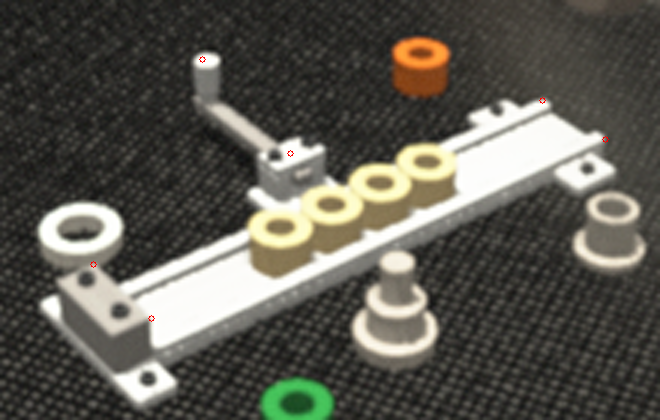

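```bash
cat > go.py <<'E'
from h import *
import sys
from scipy.spatial.transform import Rotation as R
q=np.load("rail.npy");O=q[:2];d=q[2:];n=np.array([-d[1],d[0]])
st=r.get_state();p=st["tool_pos"];M=R.from_euler('xyz',st["tool_rot"])
print("rail xyz mm",((p[:2]-O)@d*1e3).round(1),((p[:2]-O)@n*1e3).round(1),(p[2]*1e3).round(1),"yawerr",round(np.degrees(st["tool_rot"][2])-np.degrees(np.arctan2(-d[1],-d[0])),2),"t",round(st["clock"],2),"F rail",(st["force"][:2]@np.c_[d,n]).round(2),st["force"][2].round(2))
if len(sys.argv)>3:
    x,y,z=[float(a)/1e3 for a in sys.argv[1:4]]
    w=np.r_[O+d*x+n*y,z]; print("tool mm",(M.inv().apply(w-p)*1e3).round(1))
E
python3 go.py -76 0 120
```

```text
rail xyz mm 579.6 532.4 204.5 yawerr 0.6 t 0.1 F rail [ 0.28 -0.85] -0.86
tool mm [ 661.1 -525.3   85.5]
```

>>> apply_moves --pt "20 -16 0 0 0 0.6" --pt "46 -37 0 0 0 0" --pt "46 -37 0 0 0 0" --pt "46 -37 0 0 0 0" --pt "46 -37 0 0 0 0" --pt "46 -37 0 0 0 0" --pt "46 -37 0 0 0 0" --pt "46 -37 0 0 0 0" --pt "46 -37 0 0 0 0" --pt "46 -37 0 0 0 0" --hand 0

```text
clock: 1.35
tool_pos: [0.4994, -0.1879, 0.2052]
tool_rot: [-3.141, 0.0, 0.235]
force: [0.8, -0.7, 1.0]
grip_width: 0.0005
gripper_force: 0.0
```

```bash
python3 go.py -76 0 120
```

```text
rail xyz mm 144.7 182.1 205.2 yawerr 0.0 t 1.35 F rail [-0.65  0.92] 1.03
tool mm [ 220.7 -182.1   85.2]
```

>>> apply_moves --pt "44 -36 0 0 0 0" --pt "44 -36 0 0 0 0" --pt "44 -36 10 0 0 0" --pt "44 -36 20 0 0 0" --pt "44 -38 35 0 0 0" --pt "0 0 20 0 0 0" --pt "0 0 0 0 0 0" --pt "0 0 0 0 0 0"

```text
clock: 2.35
tool_pos: [0.6676, 0.0336, 0.1244]
tool_rot: [3.141, -0.001, 0.234]
force: [0.3, 0.0, 0.0]
grip_width: 0.0002
gripper_force: 0.0
```

```bash
python3 go.py -76 0 14
python3 - <<'E'
from h import *
s=snap("wrist"); cv2.imwrite("pics/w1.png",s["color"][:,:,::-1])
E
```

```text
rail xyz mm -70.6 5.9 124.4 yawerr -0.08 t 2.35 F rail [-0.26  0.04] 0.03
tool mm [  5.3  -6.  110.4]
```

View pics/w1.png

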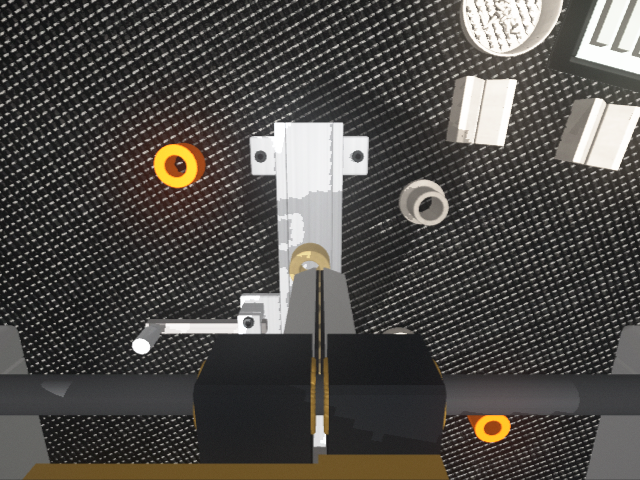

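The wrist view shows the shut fingertips at (320,270) above the channel, with the last bush at (310,258) and the flange bush well to the right at (425,203). I'll centre over the channel and go down.

>>> apply_moves --pt "6 -6 20 0 0 0.0" --pt "0 0 30 0 0 0" --pt "0 0 24 0 0 0" --pt "0 0 0 0 0 0" --pt "0 0 0 0 0 0"

```text
clock: 3.02
tool_pos: [0.6725, 0.042, 0.05]
tool_rot: [3.141, -0.001, 0.235]
force: [-0.4, -0.4, 0.3]
grip_width: 0.0006
gripper_force: 0.0
```

```bash
python3 go.py -78 0 13
python3 - <<'E'
from h import *
s=snap("wrist"); cv2.imwrite("pics/w2.png",s["color"][:,:,::-1])
q=np.load("rail.npy");O=q[:2];d=q[2:]
g=s["color"].copy()
for x in(-150,-100): print(x,proj(s,np.r_[O+d*x/1e3,.008]), [proj(s,np.r_[O+d*x/1e3+k*.0255*np.array([-d[1],d[0]]),.014]) for k in(-1,1)])
E
```

```text
rail xyz mm -77.2 -1.1 50.0 yawerr -0.01 t 3.02 F rail [0.48 0.31] 0.26
tool mm [ 0.7  1.1 37. ]
-150 (np.float64(318.9429306108188), np.float64(136.80584845162417)) [(np.float64(272.6623837328459), np.float64(137.225718647416)), (np.float64(365.2207326662366), np.float64(137.12611669154433))]
-100 (np.float64(319.0430704387144), np.float64(222.312853822572)) [(np.float64(275.5882253890721), np.float64(224.9281171248827)), (np.float64(362.50083566938804), np.float64(224.82506618941912))]
```

View pics/w2.png

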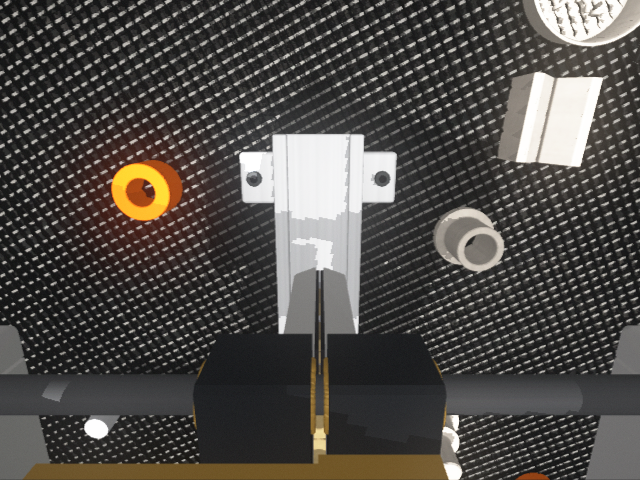

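The rail's end edge at (274..363,136) matches the prediction of (273..365,137) and the fingertips are centred, so I descend behind bush_4 and approach.

>>> apply_moves --pt "0 1 18 0 0 0" --pt "0 0 14 0 0 0" --pt "0 0 4 0 0 0" --pt "-4 0 0 0 0 0" --pt "-4 0 0 0 0 0" --pt "0 0 0 0 0 0"

```text
clock: 3.82
tool_pos: [0.6643, 0.0391, 0.0137]
tool_rot: [3.141, -0.001, 0.235]
force: [0.5, -0.3, -0.6]
grip_width: 0.0005
gripper_force: 0.0
```

```bash
python3 go.py 14 0 13
```

```text
rail xyz mm -68.6 -0.2 13.7 yawerr -0.0 t 3.83 F rail [-0.43  0.44] -0.65
tool mm [-82.6   0.2   0.7]
```

>>> apply_moves --pt "-3 0 0 0 0 0" --pt "-3 0 0 0 0 0" --pt "-3 0 0 0 0 0" --pt "-4 0 0 0 0 0" --pt "-5 0 0 0 0 0" --pt "-5 0 0 0 0 0" --pt "-5 0 0 0 0 0" --pt "-5 0 0 0 0 0" --pt "-5 0 0 0 0 0" --pt "-5 0 0 0 0 0"

```text
clock: 5.08
tool_pos: [0.6224, 0.0292, 0.0134]
tool_rot: [3.142, -0.001, 0.235]
force: [2.2, 0.3, 2.8]
grip_width: 0.0005
gripper_force: 1.7
```

>>> apply_moves --pt "-5 0 0 0 0 0" --pt "-5 0 0 0 0 0" --pt "-4 0 0 0 0 0" --pt "-4 0 0 0 0 0" --pt "-3 0 0 0 0 0" --pt "-3 0 0 0 0 0" --pt "-2 0 0 0 0 0"

```text
clock: 5.95
tool_pos: [0.597, 0.0231, 0.0131]
tool_rot: [-3.142, 0.0, 0.235]
force: [3.0, 2.4, 0.7]
grip_width: 0.0007
gripper_force: 1.6
```

```bash
python3 go.py 14 0 13;python3 - <<'E'
from h import *
s=snap("side"); cv2.imwrite("pics/s2.png",cv2.resize(s["color"][190:360,210:430,::-1],None,fx=3,fy=3))
E
```

```text
rail xyz mm 0.6 -0.3 13.1 yawerr 0.0 t 5.95 F rail [-3.46 -1.59] 0.74
tool mm [-13.4   0.3   0.1]
```

View pics/s2.png

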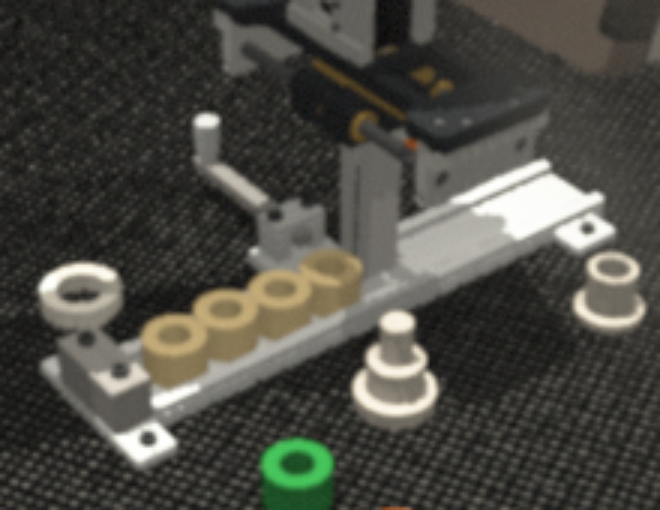

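The row is upright and touching, about 13 mm short of the stop. I continue slowly, watching force.

>>> apply_moves --pt "-2 0 0 0 0 0" --pt "-2 0 0 0 0 0" --pt "-2 0 0 0 0 0" --pt "-2 0 0 0 0 0" --pt "-1 0 0 0 0 0" --pt "0 0 0 0 0 0"

```text
clock: 6.75
tool_pos: [0.5881, 0.021, 0.0131]
tool_rot: [-3.141, 0.001, 0.235]
force: [2.5, 0.7, 1.5]
grip_width: 0.0003
gripper_force: 1.0
```

>>> apply_moves --pt "-1 0 0 0 0 0" --pt "-1 0 0 0 0 0"

```text
clock: 7.0
tool_pos: [0.5864, 0.0206, 0.0131]
tool_rot: [-3.141, 0.0, 0.235]
force: [2.5, 1.0, 1.1]
grip_width: 0.0003
gripper_force: 1.3
```

```bash
python3 go.py 14 0 13
```

```text
rail xyz mm 11.5 -0.3 13.1 yawerr 0.0 t 7.0 F rail [-2.63 -0.35] 1.11
tool mm [-2.5  0.3  0.1]
```

>>> apply_moves --pt "-1 0 0 0 0 0"

```text
clock: 7.12
tool_pos: [0.5854, 0.0203, 0.0131]
tool_rot: [-3.141, 0.0, 0.235]
force: [1.8, 1.6, 0.9]
grip_width: 0.0007
gripper_force: 1.3
```

>>> apply_moves --pt "-1 0 0 0 0 0"

```text
clock: 7.25
tool_pos: [0.5844, 0.0201, 0.0131]
tool_rot: [-3.141, 0.0, 0.235]
force: [2.7, 1.2, 0.3]
grip_width: 0.0007
gripper_force: 1.4
```

>>> apply_moves --pt "-0.7 0 0 0 0 0"

```text
clock: 7.38
tool_pos: [0.5842, 0.02, 0.0133]
tool_rot: [3.142, -0.001, 0.235]
force: [3.8, 3.0, 0.4]
grip_width: 0.0009
gripper_force: 2.1
```

```bash
python3 go.py 14 0 13
```

```text
rail xyz mm 13.8 -0.3 13.3 yawerr -0.01 t 7.38 F rail [-4.39 -2.06] 0.36
tool mm [-0.2  0.3  0.3]
```

>>> apply_moves --pt "-0.5 0 0 0 0 0"

```text
clock: 7.5
tool_pos: [0.5841, 0.0199, 0.0135]
tool_rot: [3.141, -0.002, 0.235]
force: [4.8, 2.6, -0.7]
grip_width: -0.0
gripper_force: 2.7
```

>>> apply_moves --pt "-0.5 0 0 0 0 0" --pt "0 0 0 0 0 0"

```text
clock: 7.75
tool_pos: [0.584, 0.0198, 0.0137]
tool_rot: [3.141, -0.003, 0.235]
force: [5.6, 2.8, 0.1]
grip_width: 0.0006
gripper_force: 2.9
```

```bash
python3 go.py 14 0 13
```

```text
rail xyz mm 14.0 -0.2 13.7 yawerr -0.01 t 7.75 F rail [-6.08 -1.38] 0.14
tool mm [-0.   0.2  0.7]
```

Force climbs with no motion, and the TCP sits at 14 mm, exactly where the home position puts it. I give one firmer nudge, then back off and rise.

>>> apply_moves --pt "-1 0 0 0 0 0" --pt "-0.5 0 0 0 0 0" --pt "0 0 0 0 0 0"

```text
clock: 8.12
tool_pos: [0.5838, 0.0196, 0.0141]
tool_rot: [3.141, -0.006, 0.235]
force: [9.3, 4.0, -1.7]
grip_width: 0.0005
gripper_force: 4.5
```

>>> apply_moves --pt "4 0 0 0 0 0" --pt "8 0 0 0 0 0" --pt "0 0 -20 0 0 0" --pt "0 0 -35 0 0 0" --pt "0 -20 -25 0 0 0" --pt "0 -45 0 0 0 0" --pt "0 -50 0 0 0 0" --pt "0 -45 0 0 0 0" --pt "0 0 0 0 0 0" --pt "0 0 0 0 0 0"

```text
clock: 9.38
tool_pos: [0.5561, 0.1772, 0.094]
tool_rot: [3.141, -0.001, 0.235]
force: [-0.9, -0.2, 0.3]
grip_width: 0.0001
gripper_force: 0.0
```

```bash
python3 go.py 14 -166 60
python3 - <<'E'
from h import *
s=snap("top"); im=cv2.resize(s["color"][140:330,240:400,::-1],None,fx=3.1,fy=3.1,interpolation=cv2.INTER_CUBIC)
cv2.imwrite("pics/t2.png",im)
E
```

```text
rail xyz mm 4.4 -159.7 94.0 yawerr 0.01 t 9.38 F rail [ 0.96 -0.05] 0.26
tool mm [-9.6 -6.3 34. ]
```

View pics/t2.png

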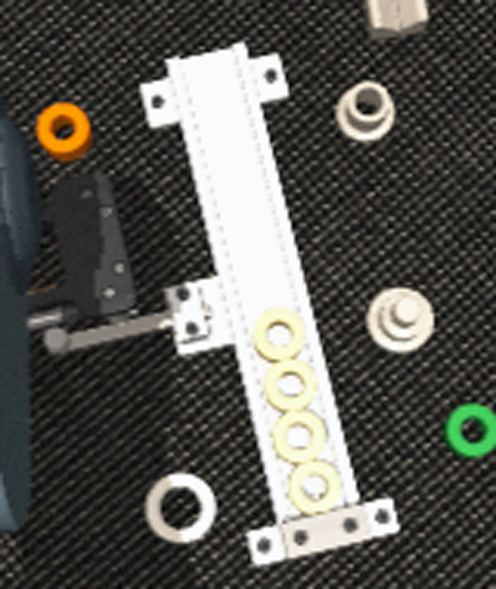

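The row stands home against the stop, bushes at crop (279,334), (291,384), (299,436) and (314,487), and the bystanders are unmoved. Next I go down beyond the knob.

>>> apply_moves --pt "-9.5 -6 0 0 0 0" --pt "0 0 20 0 0 0" --pt "0 0 25 0 0 0" --pt "0 0 13 0 0 0" --pt "0 5 0 0 0 0" --pt "0 5 0 0 0 0" --pt "0 0 0 0 0 0"

```text
clock: 10.3
tool_pos: [0.5485, 0.1712, 0.0362]
tool_rot: [3.141, -0.002, 0.235]
force: [-0.4, 0.3, -0.0]
grip_width: 0.0006
gripper_force: 0.0
```

```bash
python3 go.py 14 -92 36
python3 - <<'E'
from h import *
s=snap("side"); cv2.imwrite("pics/s3.png",cv2.resize(s["color"][160:340,210:430,::-1],None,fx=3,fy=3))
E
```

```text
rail xyz mm 13.2 -155.7 36.2 yawerr -0.04 t 10.3 F rail [ 0.35 -0.37] -0.03
tool mm [-0.8 63.7  0.2]
```

View pics/s3.png

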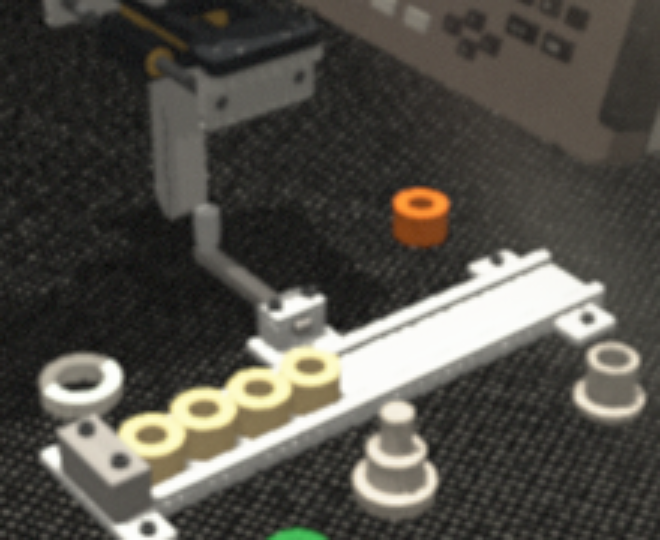

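The side view shows the fingertips just outside the knob and lined up with it, and the bushes against the stop. I push the keeper along +y.

>>> apply_moves --pt "-1 4 0 0 0 0" --pt "0 4 0 0 0 0" --pt "0 4 0 0 0 0" --pt "0 4 0 0 0 0" --pt "0 4 0 0 0 0" --pt "0 4 0 0 0 0" --pt "0 4 0 0 0 0" --pt "0 4 0 0 0 0" --pt "0 4 0 0 0 0" --pt "0 4 0 0 0 0"

```text
clock: 11.6
tool_pos: [0.556, 0.1322, 0.0352]
tool_rot: [-3.142, -0.0, 0.235]
force: [-0.2, 1.4, 1.3]
grip_width: 0.0006
gripper_force: 0.7
```

>>> apply_moves --pt "0 4 0 0 0 0" --pt "0 4 0 0 0 0" --pt "0 3 0 0 0 0" --pt "0 3 0 0 0 0" --pt "0 2 0 0 0 0"

```text
clock: 12.22
tool_pos: [0.5597, 0.1168, 0.0352]
tool_rot: [-3.142, -0.0, 0.235]
force: [-0.0, 1.9, 0.6]
grip_width: 0.0006
gripper_force: 0.6
```

```bash
python3 go.py 14 -92 36
```

```text
rail xyz mm 15.1 -100.1 35.2 yawerr 0.0 t 12.22 F rail [-0.42 -1.88] 0.62
tool mm [ 1.1  8.1 -0.8]
```

>>> apply_moves --pt "0 2 0 0 0 0" --pt "0 2 0 0 0 0" --pt "0 1 0 0 0 0"

```text
clock: 12.6
tool_pos: [0.5608, 0.112, 0.0352]
tool_rot: [3.142, -0.0, 0.235]
force: [-0.4, 0.9, 0.6]
grip_width: 0.0003
gripper_force: 0.6
```

>>> apply_moves --pt "0 1 0 0 0 0" --pt "0 1 0 0 0 0"

```text
clock: 12.85
tool_pos: [0.5612, 0.1101, 0.0352]
tool_rot: [-3.142, 0.0, 0.235]
force: [-0.2, 0.4, 1.6]
grip_width: 0.0001
gripper_force: 0.6
```

>>> apply_moves --pt "0 1 0 0 0 0"

```text
clock: 12.98
tool_pos: [0.5614, 0.1096, 0.0353]
tool_rot: [-3.14, -0.0, 0.235]
force: [-0.1, 5.9, 1.3]
grip_width: 0.0004
gripper_force: 2.6
```

```bash
python3 go.py 14 -92 36
```

```text
rail xyz mm 15.0 -92.8 35.3 yawerr -0.02 t 12.97 F rail [-1.27 -5.78] 1.3
tool mm [ 1.   0.8 -0.7]
```

Contact with the hard stop shows up: the force jumps at y = -92.8. I nudge a little more to seat it, then back off.

>>> apply_moves --pt "0 0.7 0 0 0 0" --pt "0 0 0 0 0 0"

```text
clock: 13.22
tool_pos: [0.5614, 0.1096, 0.0353]
tool_rot: [-3.139, -0.0, 0.235]
force: [-0.5, 5.6, 2.0]
grip_width: 0.0003
gripper_force: 3.0
```

```bash
python3 go.py 14 -92 36
```

```text
rail xyz mm 15.1 -92.7 35.3 yawerr -0.01 t 13.22 F rail [-0.79 -5.58] 2.04
tool mm [ 1.1  0.7 -0.8]
```

>>> apply_moves --pt "0 -4 0 0 0 0" --pt "0 -10 0 0 0 0" --pt "0 -15 0 0 0 0" --pt "0 0 -25 0 0 0" --pt "0 0 -40 0 0 0" --pt "0 -50 -40 0 0 0" --pt "0 -50 0 0 0 0" --pt "0 0 0 0 0 0"

```text
clock: 14.22
tool_pos: [0.5307, 0.2359, 0.1398]
tool_rot: [-3.142, -0.001, 0.24]
force: [0.4, 0.2, -0.3]
grip_width: 0.0008
gripper_force: 0.0
```

Run:
```python
from h import *
a=snap("top"); b=snap("side")
A=cv2.resize(a["color"][140:330,250:400,::-1],None,fx=2.6,fy=2.6,interpolation=cv2.INTER_CUBIC)
B=cv2.resize(b["color"][210:350,220:400,::-1],None,fx=2.2,fy=2.2,interpolation=cv2.INTER_CUBIC)
c=np.zeros((max(A.shape[0],B.shape[0]),A.shape[1]+B.shape[1],3),np.uint8);c[:A.shape[0],:A.shape[1]]=A;c[:B.shape[0],A.shape[1]:]=B
print(c.shape);cv2.imwrite("pics/end.png",c)
```

```text
(494, 786, 3)
```

View pics/end.png

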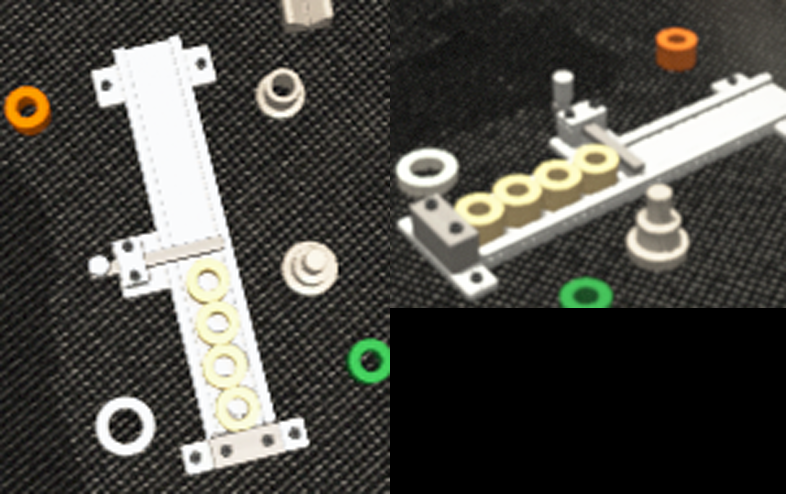

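The blade spans the channel with its nose on the far wall at (225,243), the four bushes are upright and touching at the stop, and the bystanders are in place. One numeric check of the knob and bushes before I hand in.

Run:
```python
from h import *
q=np.load("rail.npy");O=q[:2];d=q[2:];n=np.array([-d[1],d[0]])
s=snap("top")
for nm,x,y,z in(("knob",99,265,.0495),("guide",131,262,.031),("nose",225,243,.0235),("b4",208,281,.03),("b3",218,324,.03),("b2",225,366,.03),("b1",239,409,.03)):
    p=onz(s,250+x/2.6,140+y/2.6,z)[:2]; print(nm,((p-O)@d*1e3).round(1),((p-O)@n*1e3).round(1))
```

```text
knob 15.4 -71.1
guide 15.6 -48.8
nose 16.8 21.0
b4 41.9 2.0
b3 73.8 1.5
b2 104.2 -0.8
b1 136.1 1.6
```

```bash
python3 -c "
from bench import r
print(r.hand_in())"
```

```text
the job is handed in; nothing more can be done
None
```

I pushed the four bushes home as one touching row, shut the keeper fully behind bush_4, left the bystanders undisturbed with the arm clear, and handed the job in at about 14 s; no verdict came back.

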